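Reset the hook case's door stay to its sound hole

ROBOT

A 7-joint arm with a two-finger parallel gripper is mounted at the origin on the work surface. World frame = base frame: x ahead of the robot, y to its left, z up, the work surface at z = 0. Lengths are in mm, angles in rad, forces in N, time in s.
With the tool pointing down it reaches from about 400 to 875 mm from the base axis. Payload 4.4 kg.
Tool frame: the origin (TCP) lies at the very end of the fingers, on their centre line; the grasp point (between the pads) lies 19 mm behind it (ctrl.grip_point_offset is the distance from the TCP to the grasp point, in mm); z points along the fingers, x is the direction in which the jaws open and shut, and the axes are right-handed (so a half turn about z gives the same grasp; the last joint's range is limited). The gripper opens to 85 mm and grips with 20 to 120 N. Pads are 22 mm wide; open, the fingers measure 114 mm over their backs; the gripper's body (76 mm by 85 mm) begins 54 mm behind the grasp point. The pads swing forward as they close: fully open they stand 13 mm farther back than shut.
Start: joints at [-1.262, 0.628, 0.038, 1.517, -0.027, 0.996, -0.02], TCP at [237.934, 604.901, 231.313] pointing down, gripper open.
Joint ranges: [-3.06, 3.06], [-0.37, 2.12], [-1.25, 1.32], [0.18, 2.47], [-1.1, 4.24], [0.23, 1.98], [-2.94, 2.94]. Speed limits (rad/s): [2.57, 2.57, 3.14, 3.14, 3.14, 3.14, 3.14].

INTERFACE

Orientations are given as [roll, pitch, yaw] about the fixed x, y, z axes, in that order (R = Rz(yaw) Ry(pitch) Rx(roll)).
In Python, from cell import ctrl gives the robot as it stands.
- The arm moves only by the shell command python3 -m pendant 'ROWS'. ROWS is JSON, one flat list of numbers, 7 for each row, row after row: the shift along the world's x, y, z in m, then the turn, a rotation vector about the world's x, y, z in degrees, then the opening, from 0 (shut) to 1 (fully open). A call has 1 to 20 rows; each row is the pose to reach, as a shift and turn from the pose measured when the call began; what a row does not reach only later rows make up. A row lasts 1/12 s, in which the tool goes at most 41.7 mm and 7.16 degrees, less where a joint would pass 70% of its speed; a pose out of reach is approached as far as the arm can. A call with a gripper value outside its range is refused whole. The fingers move at their own pace and stop on an object; the grip force is fixed at half the most. Time passes only in rows, so rows that repeat a pose let the fingers close. It gives the time, the measured TCP pose, the force and the opening at its end, in the units of the state.
- ctrl.read_state(): the state, without advancing time (a new reading comes with each control period).
- ctrl.get_image(name): name is "scene" or "top"; returns a dict with "image" (420x560x3 uint8, red, green, blue), "fx", "fy", "cx", "cy" (pixels), "dist_coeffs" ([k1, k2, p1, p2, k3] as OpenCV has them; the pictures are not rectified), "world_from_camera" (4x4, takes a point from camera to world coordinates). Camera axes: x right, y up, looking along -z (the intrinsics and any distortion apply to the point x, -y, -z); pixel columns grow to the right and rows downward; lengths in mm; the calibration is good to about 2 mm. A picture is of the moment at which its call begins. There is no depth.
- ctrl.finish_job(): hands the job in, once; it reports no verdict.
Trained networks look in a picture, given as the dict that the camera call returned (one of the last four; its "shot" number tells which), for a name from the list of things; names that differ only in an ending like _2 or _b are one class to them, and where a whole thing is asked for, a point or a joint stands for the part that bears it (a point fixed in the world has none). Each returns a list of dicts, best first, with "confidence" (0 to 1); they miss things now and then, are a little off and sometimes report something else, mostly with a low value. They report only what shows in the picture. A call takes as long as a camera call.
- ctrl.cut_out(picture, label): "mask" (420x560 bool, what is visible of it) and "bbox" ([left, top, right, bottom] in pixels, round what is visible of it).
The state is a dict: "clock": time; "qpos": joint angles; "qd": joint speeds; "tau": joint torques, N m; "eef_pos": TCP position; "tool_rot": TCP orientation; "force": force on the tool from outside, world axes, zero at the start; "torque": the same for the moment, N m; "width": finger opening in mm.
Only numpy, scipy, OpenCV 4.12 (cv2) and the standard library are available. Lean on these libraries where they do the work, as an engineer would, in place of code of your own. Each camera call takes 0.05 s, during which the arm holds its last target. There are 200 camera calls.

TASK

The blue door of the white hook case rattles because its steel stay is on the big, worn middle hole. Lift the stay by its red knob off the brass pin on the case's roof, swing the door wider open with it, and drop the small sound hole next to the knob over the pin so that the stay lies flat again, then let go. Feel gently for the pin rather than forcing the stay down on it, and leave everything else where it is.

Things in the scene. Friction and masses are not known exactly. Their poses are not given: they have to be found in the camera images.
- case: white plastic hook case, open-fronted cabinet 170 deep (x) x 220 wide (y) x 130 high mm, fixed to the table. Origin: centre of its underside; x to its back, y to its left seen from the robot, z up. The blue door (200 mm wide, 12 thick) hangs on a vertical hinge at case x -93, y +100 mm
- pin_place (a point): nominal place of the pin on the roof: case x -27, y +65, z 130 mm; axes as the case's. The fixed upright brass pin on a dark steel plate is 8 mm in diameter, its rim slightly rounded, top at case z 148. Fitted by hand, it really stands up to 6 mm off this place along the plate's long side (turned 0.486 rad from case x towards case y) and up to 2 mm across it; this is not measured
- door (a joint): opening angle of the blue door in rad: 0 closed, grows as its free edge swings out towards the robot; stiff hinge (about 0.04 N m friction) that stays where left; about 0.49 at the start and about 1.01 with the sound hole on the pin
- stay: flat steel bar 28 mm wide, 4 thick, 222 long, about 0.14 kg with its knob. Origin: its pivot on the door, at the bar's underside; x along the bar to the knob, z up. Three holes on its midline: 10 mm hole at x 105 mm, hole worn to 22 x 18 mm at x 133 (on the pin at the start), sound 10 mm hole at x 161
- stay_pivot (a point): the stay's pivot, on the door's top edge 110 mm from the door's hinge line. Here the stay turns freely about the vertical and lifts at its knob end (up to 0.7 rad), falling back under its weight. Lying level is its lowest position: underside at case z 138, 8 mm above the roof and 10 mm below the pin's top. Axes as the stay's
- stay_hole (a point): centre of the sound hole (10 mm, next to the knob), at the bar's underside: stay x 161 mm; axes as the stay's
- stay_knob (a point): middle of the red knob, an upright cylinder 20 mm in diameter and 28 mm tall on a thinner 16 mm neck, at stay x 193 mm, 34 mm above the bar's underside; it may be gripped from above across the bar; axes as the stay's
- paperweight: green glass paperweight, 64 mm across, 37 mm tall, standing on the rear right of the case's roof; origin at its underside
- nailtray: teal plastic nail tray with three compartments, 130 x 190 x 35 mm; origin at its underside
- railslider: chrome picture rail slider, 70 x 26 x 33 mm; origin at its underside
- screwjar: amber glass screw jar with black lid, 64 mm across, 85 mm tall; origin at its underside
- screwdriver: screwdriver lying on the table; origin at its underside
- tapemeasure: yellow tape measure, 70 x 40 x 62 mm; origin at its underside

How it is judged:
By the outcome, as a careful person would: the job done as asked, in the order asked, and still so for the second after the job is handed in, with the robot touching nothing.
It also fails if it takes over 64 s, if anything falls off the work surface, if the arm or the gripper's body presses on something with over 40 N, if the wrist force passes 120 N, or if a joint passes its speed limit or range.

## Working session

There is one attempt and no reset: what is moved stays moved. The work goes in short steps, Python scripts to look and compute and a shell command to move; the robot and the scene stay as the last step left them, time stands still between calls to the robot, and variables do not carry over. Pictures are saved under pics/ and viewed, about 8 in all and at most 12, crops included, and the job is handed in when it is done.

```bash
mkdir -p pics; ls; python3 - <<'E'
from cell import ctrl
import cv2,numpy as np
s=ctrl.read_state(); print(s)
for n in("scene","top"):
    p=ctrl.get_image(n); cv2.imwrite(f"pics/{n}0.png",p["image"][:,:,::-1])
    print(n,{k:(np.round(v,3).tolist() if k!='image' else 0) for k,v in p.items()})
    for l in("stay_knob","stay","case","door","paperweight"):
        r=ctrl.cut_out(p,l)
        print(l,[(round(d["confidence"],2),d["bbox"],np.argwhere(d["mask"]).mean(0).round(1)[::-1].tolist()) for d in r[:3]])
E
```

```text
pics
{'clock': 0.0, 'qpos': array([-1.26181069,  0.62936392,  0.03841605,  1.51835084, -0.02694734,
        0.99627899, -0.01999486]), 'qd': array([-0.00132914, -0.00035064, -0.00082261, -0.00109746,  0.00019337,
        0.00020459, -0.00030549]), 'tau': array([ 4.79280498e-04, -5.63407302e+01,  1.22685716e+00, -1.93441290e+01,
        1.11176298e-02,  1.04139297e-02,  8.92335891e-06]), 'eef_pos': array([237.69674262, 604.32309238, 230.38257808]), 'tool_rot': array([3.14153840e+00, 1.88302124e-03, 1.19606577e+00]), 'force': array([-0.72678105,  0.24132347,  0.36262118]), 'torque': array([-0.01003854, -0.0019343 , -0.0265546 ]), 'width': 85.55936602980115}
scene {'image': 0, 'fx': 420.59, 'fy': 420.59, 'cx': 281.164, 'cy': 207.744, 'dist_coeffs': [-0.096, 0.0, 0.0, 0.0, 0.0], 'world_from_camera': [[-0.443, -0.594, 0.671, 1367.322], [0.896, -0.275, 0.347, 437.454], [-0.022, 0.756, 0.655, 930.741], [0.0, 0.0, 0.0, 1.0]], 'shot': 1}
stay_knob [(0.59, [263.6, 168.2, 285.1, 213.6], [275.8, 191.3])]
stay [(0.66, [266.1, 168.3, 291.4, 214.8], [275.9, 191.1])]
case [(0.67, [207.6, 164.3, 295.
[... 202 characters left out ...]
4.2]), (0.19, [405.7, 216.6, 431.9, 251.5], [417.8, 233.3])]
top {'image': 0, 'fx': 462.385, 'fy': 462.385, 'cx': 274.917, 'cy': 213.935, 'dist_coeffs': [-0.142, 0.0, 0.0, 0.0, 0.0], 'world_from_camera': [[0.02, 0.985, -0.169, 306.849], [-1.0, 0.02, -0.001, -3.191], [0.002, 0.169, 0.986, 1373.675], [0.0, 0.0, 0.0, 1.0]], 'shot': 2}
stay_knob [(0.89, [259.0, 192.5, 317.2, 257.3], [287.2, 224.3])]
stay [(0.91, [256.0, 190.1, 316.6, 256.7], [286.8, 224.0]), (0.56, [315.2, 170.6, 336.4, 188.6], [323.2, 179.4])]
case []
door [(0.6, [256.2, 190.1, 341.3, 269.3], [293.6, 236.4])]
paperweight [(0.89, [314.3, 172.3, 336.4, 189.0], [323.6, 178.9]), (0.25, [260.6, 190.9, 317.4, 258.4], [286.9, 224.0])]
```

```bash
python3 - <<'E'
import cv2
a=cv2.imread("pics/top0.png")[140:290,210:410]
cv2.imwrite("pics/topc.png",cv2.resize(a,None,fx=4,fy=4,interpolation=cv2.INTER_CUBIC))
a=cv2.imread("pics/scene0.png")[140:280,190:350]
cv2.imwrite("pics/scenec.png",cv2.resize(a,None,fx=4,fy=4,interpolation=cv2.INTER_CUBIC))
E
```

```text
(no output)
```

View pics/topc.png

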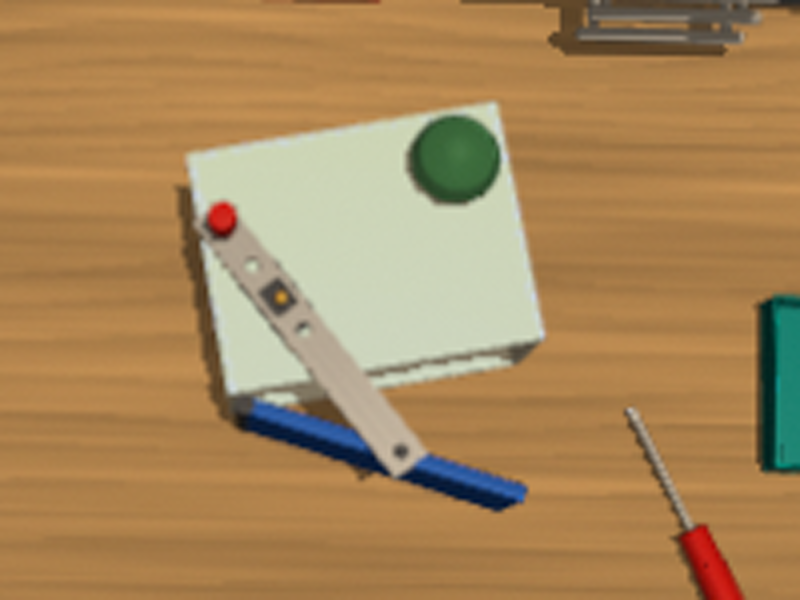

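View pics/scenec.png

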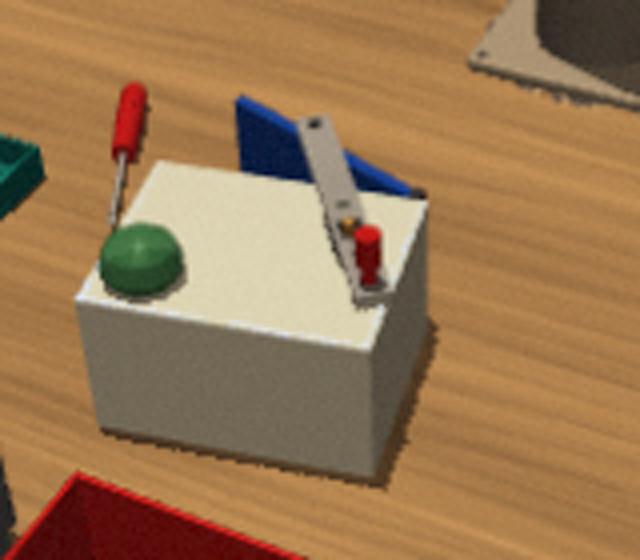

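View pics/top0.png

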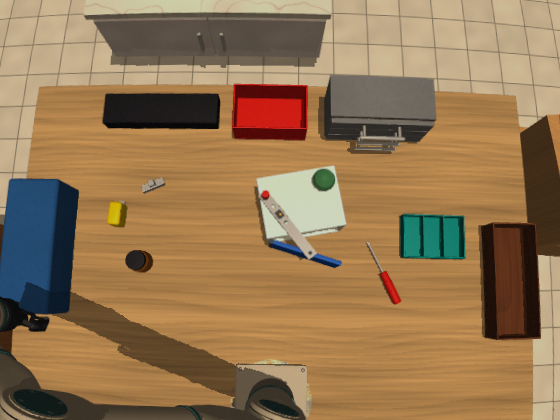

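The crop of the top view (×4, offset 210,140) shows roof corners at about (188,155), (497,102), (543,340) and (230,396). It also shows the knob top at (221,218), the pin top at (281,297), the sound hole at (252,265), the front small hole at (304,328) and the pivot at (401,451). The scene crop confirms that the stay lies flat with the pin through the middle hole.

```bash
cat > h.py <<'E'
import numpy as np,cv2
from scipy.optimize import least_squares
def ray(p,px):
    K=np.array([[p["fx"],0,p["cx"]],[0,p["fy"],p["cy"]],[0,0,1.]])
    u=cv2.undistortPoints(np.array(px,float).reshape(-1,1,2),K,np.array(p["dist_coeffs"])).reshape(-1,2)
    W=np.array(p["world_from_camera"]); d=np.c_[u[:,0],-u[:,1],-np.ones(len(u))]@W[:3,:3].T
    return W[:3,3],d
def at_z(p,px,z):
    o,d=ray(p,px); z=np.broadcast_to(z,len(d))
    return o+d*((z-o[2])/d[:,2])[:,None]
def proj(p,X):
    W=np.array(p["world_from_camera"]); c=(np.array(X,float)-W[:3,3])@W[:3,:3]
    q=np.c_[c[:,0],-c[:,1],-c[:,2]]
    K=np.array([[p["fx"],0,p["cx"]],[0,p["fy"],p["cy"]],[0,0,1.]])
    return cv2.projectPoints(q,np.zeros(3),np.zeros(3),K,np.array(p["dist_coeffs"]))[0].reshape(-1,2)
def R(a): return np.array([[np.cos(a),-np.sin(a)],[np.sin(a),np.cos(a)]])
def chain(door):  # case coords: pivot from door angle
    # closed door runs from hinge to -y; free edge swings to -x
    return np.array([-93,100.])+110*np.array([-np.sin(door),-np.cos(door)])
E
python3 - <<'E'
from cell import ctrl
from h import *
p=ctrl.get_image("top"); s=ctrl.get_image("scene")
c=lambda l,o,k=4:(np.array(l,float)+.5)/k-.5+o
roof=c([(188,155),(497,102),(543,340),(230,396)],(210,140))
w=at_z(p,roof,130.)[:,:2]; print(w.round(1).tolist(),np.linalg.norm(np.roll(w,-1,0)-w,axis=1).round(1))
loc=np.array([(85,110),(85,-110),(-85,-110),(-85,110)],float)
f=lambda v:((R(v[2])@loc.T).T+v[:2]-w).ravel()
r=least_squares(f,[600,0,0]);print("case",r.x.round(3),r.fun.round(1))
sr=c([(158,162),(427,204),(371,349),(78,298)],(190,140))  # front-right, front-left, back-left, back-right
w2=at_z(s,sr,130.)[:,:2]; loc2=loc[[2,3,0,1]]
r2=least_squares(lambda v:((R(v[2])@loc2.T).T+v[:2]-w2).ravel(),[600,0,0]);print("case scene",r2.x.round(3),r2.fun.round(1))
names=["knobtop","pintop","sound","front","pivot"]
q=at_z(p,c([(221,218),(281,297),(252,265),(304,328),(401,451)],(210,140)),np.array([138+48,148,142,142,142.]))[:,:2]
cc=(q-r.x[:2])@R(r.x[2])
for n,a,b in zip(names,q,cc):print(n,a.round(1),"case",b.round(1))
d=q[0]-q[4];print("stay yaw",np.arctan2(d[1],d[0]),np.linalg.norm(d))
q2=at_z(s,c([(368,231),(346,222),(315,123)],(190,140)),np.array([186,148,142.]))[:,:2]
print("scene knob,pin,pivot",q2.round(1).tolist(),((q2-r2.x[:2])@R(r2.x[2])).round(1).tolist())
for th in(.49,1.01):print(th,chain(th).round(1), np.linalg.norm(np.array([-27,65])-chain(th)))
print("pin nominal world",R(r.x[2])@[-27,65]+r.x[:2])
E
```

```text
[[618.7, 51.2], [661.5, -163.2], [494.3, -194.2], [451.7, 18.2]] [218.6 170.1 216.7 170.2]
case [ 5.56538e+02 -7.20080e+01  1.94000e-01] [ 0.   1.2 -0.3 -0.3  0.1 -2.1  0.2  1.3]
case scene [ 5.5676e+02 -7.2386e+01  1.9100e-01] [-1.6 -0.2 -2.9  0.2  2.1  0.6  2.4 -0.6]
knobtop [562.5  25.9] case [24.8 94.9]
pintop [517.3 -14.8] case [-27.5  63.7]
sound [539.9   5.2] case [-1.4 78.9]
front [497.4 -30.8] case [-50.1  51.9]
pivot [415.7 -96.9] case [-143.     2.8]
stay yaw 0.6963316616664589 191.4316742293296
scene knob,pin,pivot [[563.6, 23.8], [520.0, -16.6], [412.1, -99.2]] [[25.0, 93.1], [-25.4, 61.7], [-147.1, 1.2]]
0.49 [-144.8    2.9] 133.11846184863796
1.01 [-186.2   41.5] 160.87781335308807
pin nominal world [517.4992919  -13.44226005]
```

The two cameras and the nominal values agree: case at (556.6, -72.2) with yaw 0.193, pin near (518, -15), knob near (563, 25), stay yaw 0.69. Next I move above the knob with the jaws across the bar (yaw -0.875, a turn of -118.7°).

```bash
python3 -m pendant '[0.05,-0.09,0.03,0,0,-20,1, 0.1,-0.18,0.03,0,0,-40,1, 0.15,-0.27,0.03,0,0,-60,1, 0.2,-0.36,0.03,0,0,-80,1, 0.25,-0.45,0.03,0,0,-100,1, 0.3,-0.53,0.03,0,0,-110,1, 0.325,-0.579,0.03,0,0,-118.7,1, 0.325,-0.579,0.03,0,0,-118.7,1, 0.325,-0.579,0.03,0,0,-118.7,1, 0.325,-0.579,0.03,0,0,-118.7,1, 0.325,-0.579,0.03,0,0,-118.7,1, 0.325,-0.579,0.03,0,0,-118.7,1, 0.325,-0.579,0.03,0,0,-118.7,1, 0.325,-0.579,0.03,0,0,-118.7,1, 0.325,-0.579,0.03,0,0,-118.7,1, 0.325,-0.579,0.03,0,0,-118.7,1, 0.325,-0.579,0.03,0,0,-118.7,1, 0.325,-0.579,0.03,0,0,-118.7,1, 0.325,-0.579,0.03,0,0,-118.7,1, 0.325,-0.579,0.03,0,0,-118.7,1]'
```

```text
clock: 2.37
eef_pos: [562.5, 27.5, 261.1]
tool_rot: [-3.141, 0.001, -0.872]
force: [-0.5, -0.4, -0.2]
width: 85.5
```

```bash
python3 -m pendant '[0,-0.0025,-0.04,0,0,0,1, 0,-0.0025,-0.07,0,0,0,1, 0,-0.0025,-0.095,0,0,0,1, 0,-0.0025,-0.107,0,0,0,1, 0,-0.0025,-0.107,0,0,0,1, 0,-0.0025,-0.107,0,0,0,1]'; python3 - <<'E'
from cell import ctrl
import cv2,numpy as np
a=ctrl.get_image("top")["image"][:,:,::-1][150:260,220:360]; b=ctrl.get_image("scene")["image"][:,:,::-1][130:240,210:350]
cv2.imwrite("pics/desc.png",np.vstack([cv2.resize(i[:75],None,fx=4,fy=4,interpolation=cv2.INTER_CUBIC) for i in(a[20:],b[15:])]))
E
```

```text
clock: 2.87
eef_pos: [562.1, 26.3, 154.0]
tool_rot: [3.141, 0.002, -0.869]
force: [-0.4, -0.6, -0.4]
width: 86.0
```

View pics/desc.png

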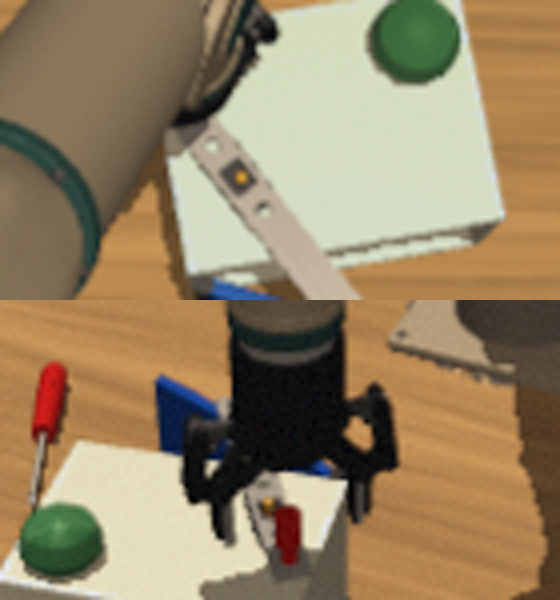

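The top half shows the pin in the worn hole, with the sound hole still visible just outside the wrist. The scene half shows the knob centred between the open fingers (fingertip midpoint (295,529), knob (289,530)). Closing.

```bash
python3 -m pendant '[0,0,0,0,0,0,0.5, 0,0,0,0,0,0,0.3, 0,0,0,0,0,0,0.1, 0,0,0,0,0,0,0, 0,0,0,0,0,0,0, 0,0,0,0,0,0,0, 0,0,0,0,0,0,0, 0,0,0,0,0,0,0]'; python3 - <<'E'
from cell import ctrl
from h import *
C=np.array([556.6,-72.2]);cy=.193
pin=C+R(cy)@np.array([-27,63.2]); pin=np.array([518,-15.3])
s=ctrl.read_state();print(s["eef_pos"],s["tool_rot"],s["force"],s["width"])
w=lambda v:C+R(cy)@v
from scipy.optimize import brentq
for L in(133,140,147,154,161):
    th=brentq(lambda t:np.linalg.norm(w(chain(t))-pin)-L,.2,1.4)
    P=w(chain(th));u=(pin-P)/L
    print(L,round(th,3),"knob",(P+193*u).round(1),"yaw",np.arctan2(u[1],u[0]).round(3),u.round(3))
E
```

```text
clock: 3.63
eef_pos: [563.4, 25.7, 155.4]
tool_rot: [-3.139, 0.0, -0.87]
force: [0.3, 1.1, 0.6]
width: 18.2
[563.4226355   25.6954294  155.38897665] [-3.13931299e+00  1.97320302e-04 -8.70193987e-01] [0.28980829 1.13244103 0.63796898] 18.172960643758447
133 0.501 knob [565.4  21.4] yaw 0.659 [0.791 0.612]
140 0.616 knob [562.3  13.8] yaw 0.582 [0.836 0.549]
147 0.738 knob [558.3   6.8] yaw 0.501 [0.877 0.481]
154 0.871 knob [5.537e+02 5.000e-01] yaw 0.416 [0.915 0.404]
161 1.017 knob [548.3  -5.1] yaw 0.324 [0.948 0.318]
```

```bash
python3 -m pendant '[-0.0004,-0.0004,0.005,0.96,-1.15,0,0, -0.0009,-0.0008,0.010,1.9,-2.3,0,0, -0.0015,-0.0012,0.015,2.9,-3.45,0,0, -0.002,-0.0017,0.020,3.85,-4.6,0,0, -0.002,-0.0017,0.020,3.85,-4.6,0,0, -0.002,-0.0017,0.020,3.85,-4.6,0,0, -0.002,-0.0017,0.020,3.85,-4.6,0,0]'; python3 - <<'E'
from cell import ctrl
import cv2,numpy as np
a=ctrl.get_image("top")["image"][:,:,::-1][160:270,220:360]; b=ctrl.get_image("scene")["image"][:,:,::-1][145:220,210:350]
cv2.imwrite("pics/lift.png",np.vstack([cv2.resize(i[:75],None,fx=4,fy=4,interpolation=cv2.INTER_CUBIC) for i in(a,b)]))
E
```

```text
clock: 4.22
eef_pos: [561.0, 23.7, 175.4]
tool_rot: [-3.035, 0.0, -0.87]
force: [0.1, -0.9, -1.0]
width: 18.0
```

View pics/lift.png

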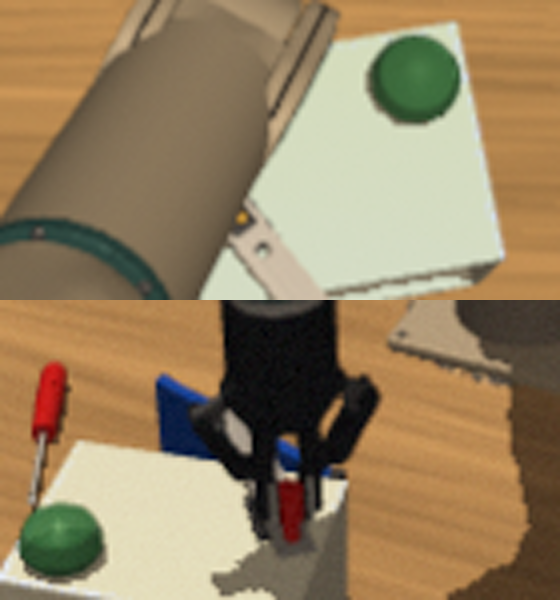

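Lift worked: the knob is held, the bar is tilted 6°, and the pin is still visible under the worn hole. Next I work out the swing waypoints at constant tilt.

```bash
cat >> h.py <<'E'
from scipy.optimize import brentq
C=np.array([556.6,-72.2]);cy=.193
w=lambda v:C+R(cy)@v
def stay_from_knob(k,r=193):
    th=brentq(lambda t:np.linalg.norm(w(chain(t))-k)-r,.2,1.6); P=w(chain(th)); u=(k-P)/r
    return th,P,u
def pose(pin,L,phi,h=17.4):
    th=brentq(lambda t:np.linalg.norm(w(chain(t))-pin)-L,.2,1.5); P=w(chain(th));u=(pin-P)/L
    return np.r_[P+u*(193*np.cos(phi)-h*np.sin(phi)),138+193*np.sin(phi)+h*np.cos(phi)],np.arctan2(u[1],u[0]),th
E
python3 - <<'E'
from h import *
th,P,u=stay_from_knob(np.array([563.4,25.7]));y0=np.arctan2(u[1],u[0]);print(th,P,y0)
cur=np.array([561.0,23.7,175.4]);phi=.106
for L in(136,140,144,148,152,156,161):
    p,y,t=pose(np.array([518,-15.3]),L,phi);print(L,t.round(3),((p-cur)/1000).round(4),np.degrees(y-y0).round(1))
E
```

```text
0.4832323008237447 [414.66707331 -97.29396944] 0.6909563252209108Traceback (most recent call last):
  File "<stdin>", line 5, in <module>
AttributeError: 'float' object has no attribute 'round'
```

```bash
python3 - <<'E'
from h import *
cur=np.array([561.0,23.7,175.4]);phi=.106;y0=.691
for L in(133,136,140,144,148,152,156,161):
    p,y,t=pose(np.array([518,-15.3]),L,phi);print(L,round(t,3),((p-cur)/1000).round(4),np.degrees(y-y0).round(1))
E
```

```text
133 0.501 [ 0.0021 -0.0041  0.0003] -1.8
136 0.549 [ 0.0008 -0.0073  0.0003] -3.7
140 0.616 [-0.0012 -0.0115  0.0003] -6.3
144 0.685 [-0.0034 -0.0155  0.0003] -8.9
148 0.757 [-0.0059 -0.0192  0.0003] -11.5
152 0.832 [-0.0086 -0.0227  0.0003] -14.3
156 0.911 [-0.0115 -0.026   0.0003] -17.2
161 1.017 [-0.0154 -0.0297  0.0003] -21.0
```

```bash
python3 -m pendant '[0.001,-0.003,0.001,0,0,-1.5,0, 0.0008,-0.0073,0.001,0,0,-3.7,0, -0.0012,-0.0115,0.001,0,0,-6.3,0, -0.0034,-0.0155,0.001,0,0,-8.9,0, -0.0059,-0.0192,0.001,0,0,-11.5,0, -0.0086,-0.0227,0.001,0,0,-14.3,0, -0.0115,-0.026,0.001,0,0,-17.2,0, -0.0154,-0.0297,0.001,0,0,-21,0, -0.0154,-0.0297,0.001,0,0,-21,0, -0.0154,-0.0297,0.001,0,0,-21,0, -0.0154,-0.0297,0.001,0,0,-21,0]'; python3 - <<'E'
from cell import ctrl
import cv2,numpy as np
from h import *
p=ctrl.get_image("top");s=ctrl.get_image("scene")
a=p["image"][:,:,::-1][165:285,220:360]; b=s["image"][:,:,::-1][145:220,210:350]
cv2.imwrite("pics/swing.png",np.vstack([cv2.resize(i,None,fx=4,fy=4,interpolation=cv2.INTER_CUBIC) for i in(a[:75],b)]))
st=ctrl.read_state();e=st["eef_pos"];print(e,st["tool_rot"],st["force"])
th,P,u=stay_from_knob(e[:2],190.1);print("door",th,"P",P,"u",u)
print("hole",P+161*np.cos(.106)*u,"pix",proj(p,[np.r_[P+161*.994*u,159],[518,-15.3,148],np.r_[P,142]]).round(1).tolist())
E
```

```text
clock: 5.23
eef_pos: [545.8, -5.5, 175.9]
tool_rot: [-3.036, 0.0, -1.235]
force: [0.4, 0.3, -1.9]
width: 17.9
[545.82985494  -5.59977464 175.92193262] [-3.03579956e+00  2.54692666e-04 -1.23550815e+00] [ 0.40230023  0.95274887 -1.30162032]
door 1.0092813928005122 P [365.99987787 -67.23733905] u [0.94597568 0.32423758]
hole [517.44713035 -15.32808604] pix [[280.1, 213.1], [280.1, 213.6], [298.5, 270.8]]
```

View pics/swing.png

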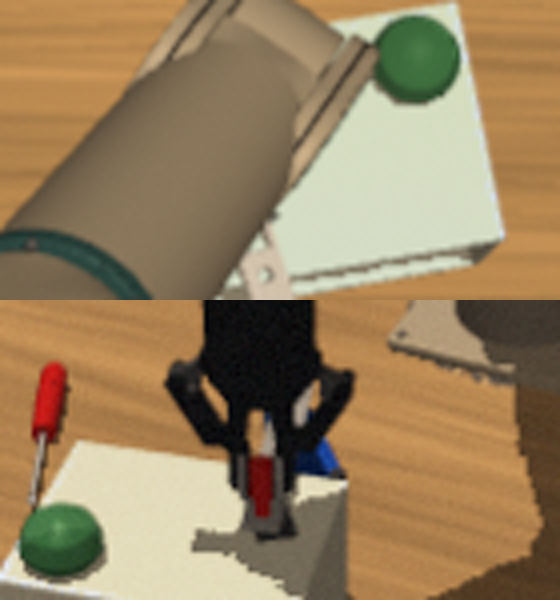

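```bash
python3 -m pendant '[0.0006,0.0002,-0.004,-0.37,1.08,0,0, 0.0012,0.0004,-0.0078,-0.74,2.17,0,0, 0.0012,0.0004,-0.0078,-0.74,2.17,0,0, 0.0015,0.0005,-0.0095,-0.91,2.66,0,0, 0.0015,0.0005,-0.0095,-0.91,2.66,0,0, 0.0015,0.0005,-0.0095,-0.91,2.66,0,0]'; python3 - <<'E'
from cell import ctrl
from h import *
p=ctrl.get_image("top")
P=np.array([366,-67.24]);u=np.array([.946,.324])
print(proj(p,[np.r_[P+105*.994*u,153]]),"seen 286.1,233.1")
for i in range(4):
    ctrl.get_image("top");s=ctrl.read_state();print(s["eef_pos"].round(2),s["tool_rot"].round(4),s["force"].round(2),s["torque"].round(3))
E
```

```text
clock: 5.83
eef_pos: [547.7, -5.0, 166.3]
tool_rot: [-3.085, 0.0, -1.235]
force: [1.7, 1.0, -0.3]
width: 18.3
[[286.52431268 233.15140255]] seen 286.1,233.1
[547.68  -5.08 166.59] [-3.0841e+00  2.0000e-04 -1.2355e+00] [ 1.41  0.86 -0.97] [ 0.126 -0.218 -0.07 ]
[547.69  -5.11 166.67] [-3.0840e+00  3.0000e-04 -1.2356e+00] [ 1.9   1.21 -0.55] [ 0.094 -0.232 -0.037]
[547.66  -5.09 166.68] [-3.0840e+00  3.0000e-04 -1.2356e+00] [ 0.89  1.59 -0.45] [ 0.095 -0.218 -0.084]
[547.64  -5.08 166.69] [-3.0840e+00  4.0000e-04 -1.2356e+00] [1.05 0.97 0.4 ] [ 0.152 -0.244 -0.076]
```

```bash
cat > f.py <<'E'
from cell import ctrl
import numpy as np
r=[]
for i in range(6): ctrl.get_image("top");r.append(ctrl.read_state())
m=lambda k:np.mean([s[k] for s in r],0).round(4 if k=="tool_rot" else 2)
print(m("eef_pos"),r[-1]["tool_rot"].round(4),m("force"),m("torque"),r[-1]["clock"])
E
python3 -m pendant '[0.0001,0,-0.0009,-0.09,0.26,0,0, 0.0002,0.0001,-0.0018,-0.18,0.52,0,0, 0.0002,0.0001,-0.0018,-0.18,0.52,0,0]';python3 f.py
```

```text
clock: 6.33
eef_pos: [547.8, -4.9, 164.7]
tool_rot: [-3.094, 0.0, -1.235]
force: [0.9, 0.5, -0.6]
width: 18.4
[547.82  -4.95 164.83] [-3.0936e+00  4.0000e-04 -1.2356e+00] [ 1.04  0.84 -0.94] [ 0.09 -0.2  -0.05] 6.6333
```

```bash
python3 -m pendant '[0.0001,0,-0.0012,-0.11,0.33,0,0, 0.0003,0.0001,-0.0024,-0.22,0.66,0,0, 0.0004,0.0001,-0.0036,-0.34,1.0,0,0, 0.0004,0.0001,-0.0036,-0.34,1.0,0,0]';python3 f.py
```

```text
clock: 6.97
eef_pos: [548.3, -4.7, 160.9]
tool_rot: [-3.113, 0.0, -1.235]
force: [-0.3, 0.6, -0.7]
width: 18.4
[548.26  -4.84 161.21] [-3.1119e+00  6.0000e-04 -1.2357e+00] [ 1.3   0.57 -0.83] [ 0.12 -0.24 -0.07] 7.2667
```

```bash
python3 -m pendant '[0.0001,0,-0.0015,-0.14,0.42,0,0, 0.0003,0.0001,-0.003,-0.28,0.84,0,0, 0.0004,0.0002,-0.0045,-0.42,1.25,0,0, 0.0005,0.0002,-0.0054,-0.52,1.53,0,0, 0.0005,0.0002,-0.0054,-0.52,1.53,0,0]';python3 f.py
```

```text
clock: 7.68
eef_pos: [548.8, -4.6, 155.6]
tool_rot: [-3.141, 0.001, -1.235]
force: [0.5, 0.3, -0.0]
width: 18.1
[548.76  -4.72 155.93] [-3.1399e+00  8.0000e-04 -1.2358e+00] [ 0.62  0.64 -0.2 ] [ 0.11 -0.22 -0.05] 7.9833
```

The bar went down to level with almost no force, so the pin seems to be in the hole. I lower the last 0.5 mm, release, and retreat straight up and then out of view to check.

```bash
python3 -m pendant '[0,0,-0.0006,0,0.05,0,0, 0,0,-0.0006,0,0.05,0,0, 0,0,-0.0006,0,0,0,0.15, 0,0,-0.0006,0,0,0,0.3, 0,0,-0.0006,0,0,0,0.6, 0,0,-0.0006,0,0,0,0.6, 0,0,-0.0006,0,0,0,0.6, 0,0,-0.0006,0,0,0,0.6]' && python3 -m pendant '[0,0,0.02,0,0,0,0.6, 0,0,0.05,0,0,0,0.6, 0,0,0.09,0,0,0,0.6, 0,0.04,0.11,0,0,0,0.6, 0,0.08,0.11,0,0,0,0.6, 0,0.12,0.11,0,0,0,0.6, 0,0.16,0.11,0,0,0,0.6, 0,0.2,0.11,0,0,0,0.6, 0,0.24,0.11,0,0,0,0.6, 0,0.28,0.11,0,0,0,0.6, 0,0.3,0.11,0,0,0,0.6, 0,0.3,0.11,0,0,0,0.6]'; python3 - <<'E'
from cell import ctrl
import cv2,numpy as np
a=ctrl.get_image("top")["image"][:,:,::-1][170:290,220:360]; b=ctrl.get_image("scene")["image"][:,:,::-1][145:225,210:350]
cv2.imwrite("pics/end.png",cv2.resize(np.vstack([a[:110],b[:75]])[:],None,fx=3.2,fy=3.2,interpolation=cv2.INTER_CUBIC))
E
```

```text
clock: 8.65
eef_pos: [548.6, -4.8, 155.4]
tool_rot: [-3.14, 0.001, -1.236]
force: [0.5, -0.3, -0.0]
width: 51.6
clock: 9.65
eef_pos: [546.8, 302.8, 264.1]
tool_rot: [-3.141, 0.004, -1.226]
force: [-0.1, 0.8, -0.2]
width: 51.0
```

View pics/end.png

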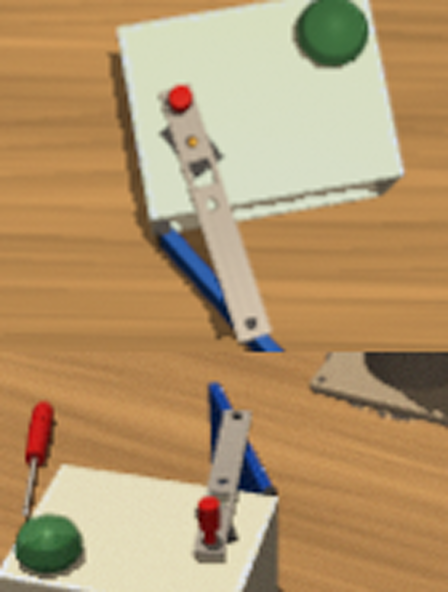

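The pin head shows inside the hole next to the knob, at (192,142), with the worn hole at (200,170) now empty. I check the knob's height by triangulation before handing in.

```bash
python3 - <<'E'
from cell import ctrl
from h import *
t=ctrl.get_image("top");s=ctrl.get_image("scene")
def red(p,lo):
    h=cv2.cvtColor(p["image"],cv2.COLOR_RGB2HSV);m=((h[...,0]<8)|(h[...,0]>172))&(h[...,1]>170)&(h[...,2]>90)
    k=np.zeros_like(m);k[lo[1]:lo[3],lo[0]:lo[2]]=1;v,u=np.nonzero(m&k);return u,v
u,v=red(t,(262,185,292,215));u2,v2=red(s,(262,170,290,222));print(len(u),len(u2),(u.min(),u.max(),v.min(),v.max()),(u2.min(),u2.max(),v2.min(),v2.max()))
d=np.array([.946,.324])
P=np.array([366,-67.24])
for phi in(0,.03,.062):
    K=P+d*(193*np.cos(phi)-48*np.sin(phi));z=138+193*np.sin(phi)+48*np.cos(phi)
    B=P+d*(193*np.cos(phi)-20*np.sin(phi));zb=z-28*np.cos(phi)
    print(phi,"top",proj(t,[np.r_[K,z]]).round(1),"scene top/bottom",proj(s,[np.r_[K,z],np.r_[B,zb]]).round(1).tolist())
print("mean",u.mean(),v.mean(),u2.mean(),v2.mean())
a=cv2.resize(t["image"][190:250,250:310,::-1],None,fx=6,fy=6,interpolation=cv2.INTER_CUBIC);b=cv2.resize(s["image"][165:225,245:305,::-1],None,fx=6,fy=6,interpolation=cv2.INTER_CUBIC)
cv2.imwrite("pics/end2.png",np.hstack([a,b]))
E
```

```text
41 64 (np.int64(273), np.int64(279), np.int64(197), np.int64(203)) (np.int64(272), np.int64(277), np.int64(190), np.int64(204))
0 top [[276.4 199.6]] scene top/bottom [[274.9, 191.6], [275.3, 199.2]]
0.03 top [[276.6 199.7]] scene top/bottom [[275.0, 189.7], [275.2, 197.5]]
0.062 top [[276.8 199.9]] scene top/bottom [[275.0, 187.6], [275.2, 195.7]]
mean 275.9756097560976 200.1219512195122 274.828125 196.34375
```

View pics/end2.png

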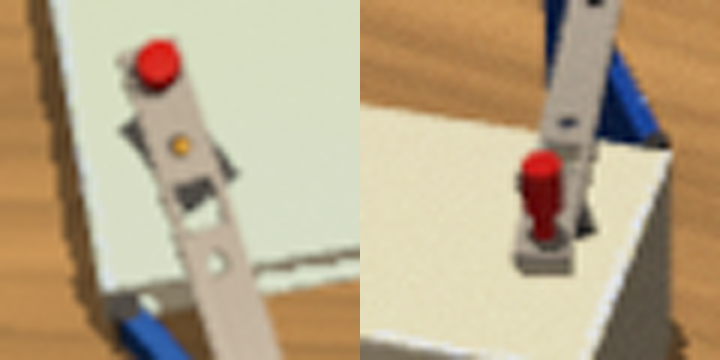

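In both views the knob matches the flat pose: scene knob top row is about 192, against 191.6 predicted flat and 187.6 if resting on the pin. The pin pokes through the sound hole, so I hand in.

```bash
python3 -c "
from cell import ctrl
print(ctrl.finish_job())"
```

```text
the job is handed in; nothing more can be done
None
```

The stay now sits with its sound hole over the brass pin, lying flat, with the knob released and the arm clear. I gripped the red knob across the bar, lifted the stay off the pin with about 6° of tilt, and swung the door from about 0.48 to about 1.01 rad. I then lowered the sound hole in small steps while watching the force. It went over the pin on the first try with no force rise beyond about 1–2 N, so no searching was needed.

**Final checks:**
- **Pin in the hole:** the top view shows the pin head inside the hole next to the knob, and the worn hole is empty.
- **Stay flat:** in the scene camera the knob top is at row 192. The prediction was 191.6 for lying flat and 187.6 for resting on the pin. The released tool height was the same as when the stay lay flat at the start (155.4 mm).
- **Everything else:** the paperweight and screwdriver look unmoved in the pictures I viewed. The rest of the table was out of frame at the end, and the arm did not go near it.
- **Time:** about 10 s of the allowed 64 s.

**One oddity:** the fingers read about 18 mm on the 20 mm knob, probably from holding part of its thinner neck. It did not slip.

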